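# Open the filter housing

### The job

Open the small filter housing on the worktop: press its snap tab fully down, then push the released cover along its rails off the seat, all the way onto the deck where the tab was, so that the filter opening is completely uncovered. Do not lift the cover or carry anything, and leave the vials and the beaker beside the housing where they stand.

Things in the scene. Friction and masses are not known exactly. Their poses are not given: they have to be found in the camera images.
- housing: White box fixed to the worktop, 178 mm long (x -101 to +77), 98 mm wide, 51 mm tall; origin on its underside, on the worktop. x points along the rails from seat to deck (the way the cover is pushed), y across, z up. Side walls (inner faces y +-41.5, top z 44) guide the cover; it slides on two runners (top z 38, 64 mm apart).
- cover: Loose grey plate 80 x 80 x 6 mm, 0.10 to 0.21 kg; origin at the centre of its underside, x and z as the housing's. Seated it lies at seat. A ledge across its middle, 50 mm wide in y, top 20 mm above the underside, has an upright push face at cover x = 0 looking to -x; it slopes away on the +x side. The tab blocks the cover until pressed 6 mm; then it slides with plain friction, about 1 N.
- cover_ledge (a point): Centre of the upright push face of the cover's ledge, 13 mm above the cover's underside (7 mm above its top face, 7 mm below the ledge's top).
- tab (a joint): Travel of the snap tab in m: 0 = up, blocking the cover; 0.009 = fully down. Moves straight down, takes about 4 N, and stays where it is left (no spring back).
- tab_top (a point): Centre of the place to press on the tab's top: a grey 40 x 40 mm plate in the deck, its top at z 44 mm when up (level with the cover's top) and 35 mm when down, 25 mm in front of the seated cover's edge. Axes as the housing's.
- vial: White screw-cap vial, 27 mm diameter, 51 mm tall, origin at the centre of its underside. Leave standing.
- vial_b: A second white screw-cap vial of the same size, origin at the centre of its underside. Leave standing.
- beaker: Clear plastic beaker with a green leaf sample in it, 50 x 55 mm, 62 mm tall, origin at the centre of its underside. Leave standing.
- seat (a point): Middle of the seat, at the height of the runners (z 38), over the filter opening (68 x 64 mm, housing x -90 to -22). Two side lips (y +-34 to +-48, tops at z 51) hold the cover down there, 68 mm free between them. Housing axes.
- deck (a point): Where the cover's origin comes when it is pushed home against the end wall: housing x +33, z 38 mm. The deck (housing x -22 to +73, surface z 34) is open above. From 13 mm short of this point on, the opening is completely uncovered. Housing axes.
There are look-alikes about, which are no part of the job. What is meant by the cover is not turquoise, and is the smaller of those in its own colour.

How it is judged:
By the outcome, as a careful person would: the job done as asked, in the order asked, and still so for the second after the job is handed in, with the robot touching nothing.
It also fails if it takes over 38 s, if anything falls off the work surface, if the arm or the gripper's body presses on something with over 40 N, if the wrist force passes 120 N, or if a joint passes its speed limit or range.

### The arm

A 6-joint arm with a two-finger parallel gripper is mounted at the origin on a cart in front of the work surface, level with it; the furniture and walls round the work are solid. World frame = base frame: x ahead of the robot, y to its left, z up, the work surface at z = 0. Lengths are in m, angles in rad, forces in N, time in s.
With the tool pointing down it reaches from about 0.325 to 0.75 m from the base axis. Payload 7.6 kg.
Tool frame: the origin (TCP) lies midway between the tips of the shut fingers; the grasp point (between the pads) lies 19 mm behind it (env.grip_depth is the z of the grasp point in the tool frame, in m); z points along the fingers, y is the line along which they close (so a half turn about z gives the same grasp; the last joint's range is limited). The gripper opens to 85 mm and grips with 20 to 120 N. Pads are 22 mm wide; open, the fingers measure 114 mm over their backs; the gripper's body (76 mm by 85 mm) begins 54 mm behind the grasp point. The pads swing forward as they close: fully open they stand 13 mm farther back than shut.
Start: joints at [1.144, 0.052, 1.401, -0, 1.689, -0.07], TCP at [0.183, 0.492, 0.201] pointing down, gripper open.
Joint ranges: [-2.9, 2.9], [-0.91, 2.17], [0.12, 2.37], [-1.06, 4.2], [0.26, 2.73], [-2.93, 2.93]. Speed limits (rad/s): [2.57, 2.57, 3.01, 3.14, 3.14, 3.14].

### API

Orientations are given as a unit quaternion [w, x, y, z].
In Python, from workcell import env, camera, workorder gives the robot as it stands. The module is installed in compiled form; this text tells all that it offers.
- The arm moves only by the tool play_rows, never from a script. Its argument "rows" is a list of rows, each an object with "dp": the shift along the tool's x, y, z in cm, a list of three; "twist": the turn about the tool's z in rad; "jaw": the closure, from -1 (fully open) to 1 (shut). A call has 1 to 8 rows; each row is the pose to reach, as a shift and turn from the pose commanded when the call began, along the tool's axes at that moment; what a row does not reach only later rows make up. A row lasts 1/8 s, in which the tool goes at most 62.5 mm and 10.7 degrees, less where a joint would pass 70% of its speed; a pose out of reach is approached as far as the arm can. A call with a gripper value outside its range is refused whole. The fingers move at their own pace and stop on an object; "newtons" is the grip in N (left out, the last holds). Time passes only in rows, so rows that repeat a pose let the fingers close. It gives the time, the measured TCP pose, the force, the opening and the grip force at its end, in the units of the state.
- env.get_state(): the state, without advancing time (a new reading comes with each control period).
- camera(name): name is "scene" or "top" or "wrist"; returns a dict with "frame" (420x560x3 uint8, red, green, blue), "camera_matrix" (3x3 intrinsics, pixels), "cam_to_world" (4x4, takes a point from camera to world coordinates); the wrist camera has in their place "mount" (4x4, takes a point from camera to tool coordinates, whose origin is the TCP and whose axes are the flange's). Camera axes: x right, y down, z forward; pixel columns grow to the right and rows downward; lengths in m; the calibration is good to about 2 mm. A picture is of the moment at which its call begins: read the wrist's pose just before it. There is no depth.
- workorder.finish_job(): hands the job in; it is judged then, once.
The state is a dict: "time": time; "joint_pos": joint angles; "dq": joint speeds; "joint_torque": joint torques, N m; "position": TCP position; "tool_rot": TCP orientation; "force": force on the tool from outside, world axes, zero at the start; "ft_torque": the same for the moment, N m; "gripper_width": opening from 0.0 (shut) to 1.0 (fully open); "grip_force": force on a finger pad.
Only numpy, scipy, OpenCV 4.12 (cv2) and the standard library are available. Lean on these libraries where they do the work, as an engineer would, in place of code of your own. Each camera call takes 0.05 s, during which the arm holds its last target. There are 200 camera calls.

## Working session

There is one attempt and no reset: what is moved stays moved. The work goes in short steps, Python scripts to look and compute and a tool call to move; the robot and the scene stay as the last step left them, time stands still between calls to the robot, and variables do not carry over. Pictures are saved under pics/ and viewed, at most 10 in all, crops included, and the job is handed in when it is done.

Besides the shell and the picture viewer there is one more tool, called after "Call:" as a command line: name --argument value ..., lists and objects as JSON in quotes. play_rows: Moves the arm, as the interface text tells. Its arguments: {"type":"object","properties":{"rows":{"type":"array","items":{"type":"object","properties":{"dp":{"type":"array","items":{"type":"number"}},"twist":{"type":"number"},"jaw":{"type":"number"}}}},"newtons":{"type":"number"}},"required":["rows"]}

```bash
mkdir -p pics; cat > h.py <<'E'
import numpy as np, cv2
from workcell import env, camera, workorder
def snap(n,f):
    c=camera(n); cv2.imwrite('pics/'+f,c['frame'][:,:,::-1]); np.savez('pics/'+f[:-4],**{k:np.array(v) for k,v in c.items()}); return c
def ray(f,px,z,T=None):
    c=np.load('pics/'+f+'.npz'); K=c['camera_matrix']; M=c['cam_to_world'] if T is None else T
    d=M[:3,:3]@np.linalg.inv(K)@[px[0],px[1],1]; o=M[:3,3]; return o+d*(z-o[2])/d[2]
E
python3 - <<'E'
from h import *
s=env.get_state(); print(s['time'],s['position'],s['tool_rot'],s['gripper_width'],env.grip_depth)
c=snap('top','top0.png'); print(c['cam_to_world'])
c=snap('scene','sc0.png'); print(c['cam_to_world'])
E
```

```text
0.0 [0.18321274 0.49161887 0.20045535] [-1.85332441e-04  1.77452079e-01  9.84129128e-01 -7.64994032e-04] 0.9985008103733247 -0.0187
[[ 0.12295823 -0.96692923  0.22344828  0.36251614]
 [-0.99241    -0.11936591  0.02956657 -0.34214091]
 [-0.00191667 -0.22538776 -0.97426726  0.88881424]
 [ 0.          0.          0.          1.        ]]
[[-0.84443786 -0.42399378  0.32734381  0.24542304]
 [-0.53543471  0.65067195 -0.53845676  0.14214992]
 [ 0.01530889 -0.62996451 -0.77647302  0.74501037]
 [ 0.          0.          0.          1.        ]]
```

View pics/top0.png

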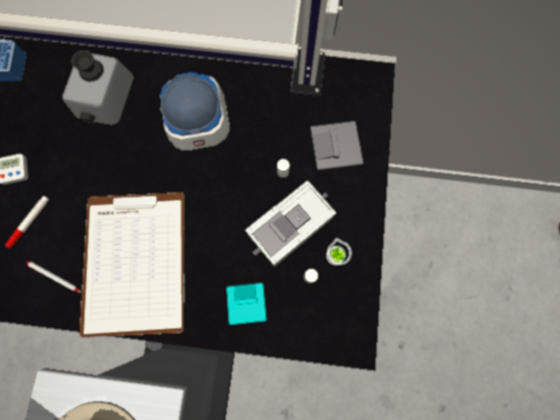

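View pics/sc0.png

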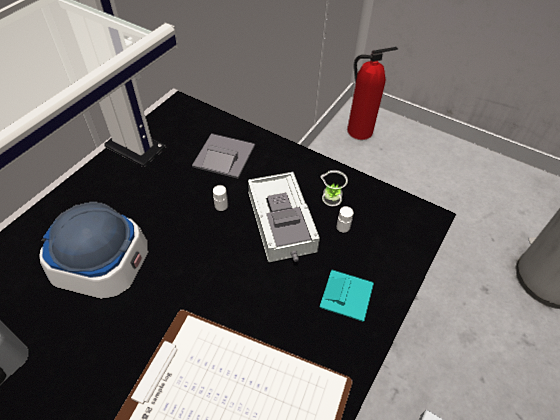

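Top view: the housing is at about (290,222), with vials at (283,168) and (311,276) and the beaker at (338,252). There are three cover candidates: grey in the housing (283,228), larger loose grey (337,145), and turquoise (246,303). The first fits because it is grey, the smaller one and on the seat. I'll confirm it in an enlarged crop.

```bash
python3 - <<'E'
from h import *
a=cv2.imread('pics/top0.png')[110:310,230:370]; b=cv2.imread('pics/sc0.png')[125:275,180:360]
a=cv2.resize(a,None,fx=3,fy=3,interpolation=cv2.INTER_CUBIC)
b=cv2.resize(b,(380,317),interpolation=cv2.INTER_CUBIC)
o=np.zeros((600,800,3),np.uint8); o[:,:420]=a; o[:317,420:]=b
cv2.imwrite('pics/crop0.png',o)
E
```

```text
(no output)
```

View pics/crop0.png

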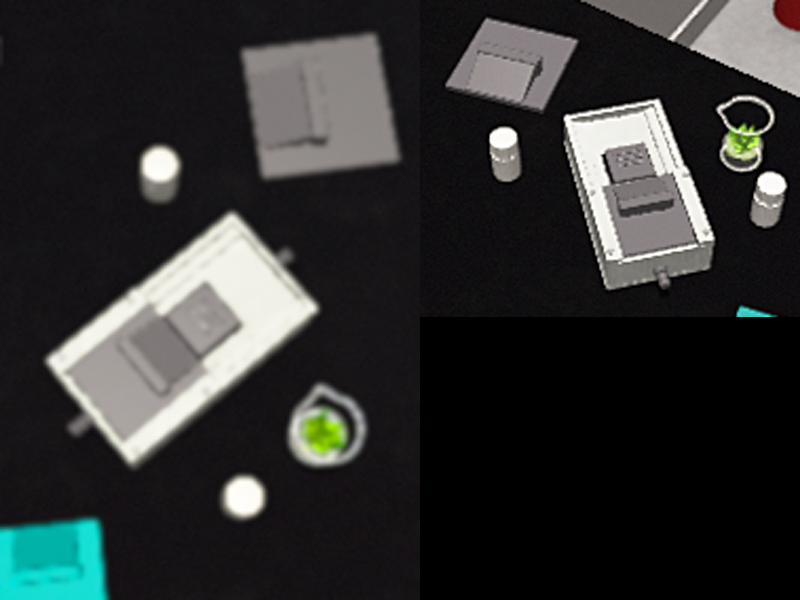

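```bash
python3 - <<'E'
from h import *
P=lambda x,y:(230+x/3-.33,110+y/3-.33)
im=cv2.imread('pics/top0.png')
# subpixel-ish white housing contour
g=im[150:290,235:345].min(2); m=cv2.morphologyEx((g>60).astype(np.uint8),cv2.MORPH_OPEN,np.ones((7,7)))
cs,_=cv2.findContours(m,0,2); c=max(cs,key=cv2.contourArea); print('rect',cv2.minAreaRect(c+np.array([235,150])))
co=np.array([ray('top0',P(*p),.047) for p in [(232,212),(318,308),(135,465),(48,360)]])
ctr=co.mean(0); a=(co[0]+co[1]-co[2]-co[3])/2; b=(co[0]+co[3]-co[1]-co[2])/2
yaw=np.arctan2(a[1],a[0]); print(co,'L',np.linalg.norm(a),'W',np.linalg.norm(b),np.degrees(yaw),np.degrees(np.arctan2(b[1],b[0])))
u=a/np.linalg.norm(a); v=np.array([-u[1],u[0],0]); o=ctr+u*.012; print('origin',o)
def loc(p): d=p-o; return (d@u*1e3).round(1),(d@v*1e3).round(1)
print('tab',loc(ray('top0',P(203,321),.044)),'cover back corners',[loc(ray('top0',P(*p),.044)) for p in [(68,375),(130,437)]])
print('ledge top edge',[loc(ray('top0',P(*p),.058)) for p in [(121,345),(162,393)]])
for n,p in dict(vial=(160,160),vialb=(243,497)).items(): print(n,loc(ray('top0',P(*p),.05)),ray('top0',P(*p),.05))
print('beaker',loc(ray('top0',P(325,430),.03)))
E
```

```text
rect ((289.92620849609375, 221.81146240234375), (47.757755279541016, 87.96133422851562), 50.194427490234375)
[[ 0.62483024 -0.36795554  0.047     ]
 [ 0.55917947 -0.43883612  0.047     ]
 [ 0.42863573 -0.31945098  0.047     ]
 [ 0.49631915 -0.24679302  0.047     ]] L 0.17675730594120162 W 0.09795574993131267 -42.87851855651411 47.110724848088275
origin [ 0.53603472 -0.35142427  0.047     ]
tab (np.float64(5.7), np.float64(-0.8)) cover back corners [(np.float64(-96.0), np.float64(32.2)), (np.float64(-90.2), np.float64(-31.7))]
ledge top edge [(np.float64(-53.5), np.float64(22.1)), (np.float64(-53.3), np.float64(-23.6))]
vial (np.float64(60.8), np.float64(113.9)) [ 0.65805168 -0.30935216  0.05      ]
vialb (np.float64(-56.5), np.float64(-116.4)) [ 0.41547687 -0.39829659  0.05      ]
beaker (np.float64(23.4), np.float64(-118.6))
```

The crop confirms it: the housing's cover lies on the seat with a ledge and the tab in front of it. The loose grey plate is larger and lies on the worktop. The measured 177 x 98 mm fits the given size. Moving over with the jaws shutting.

Call:
play_rows --rows '[{"dp": [-4,-4.2,0],"twist": 0.1,"jaw": 1},{"dp": [-8,-8.5,0],"twist": 0.2,"jaw": 1},{"dp": [-12,-12.7,0],"twist": 0.3,"jaw": 1},{"dp": [-16,-17,0],"twist": 0.393,"jaw": 1},{"dp": [-20,-21.2,0],"twist": 0.393,"jaw": 1},{"dp": [-24,-25.4,0],"twist": 0.393,"jaw": 1},{"dp": [-28,-29.6,0],"twist": 0.393,"jaw": 1},{"dp": [-32,-33.9,0],"twist": 0.393,"jaw": 1}]' --newtons 40

```text
time: 1.1
position: [0.365, 0.0607, 0.2012]
tool_rot: [0.0, 0.366, 0.931, 0.0]
force: [1.3, 0.7, -0.3]
gripper_width: 0.004
grip_force: 0.0
```

Call:
play_rows --rows '[{"dp": [-5.2,-2.3,0],"twist": 0,"jaw": 1},{"dp": [-10.4,-4.6,0],"twist": 0,"jaw": 1},{"dp": [-15.6,-6.9,0],"twist": 0,"jaw": 1},{"dp": [-20.8,-9.3,0],"twist": 0,"jaw": 1},{"dp": [-26,-11.6,0],"twist": 0,"jaw": 1},{"dp": [-31.2,-13.9,0],"twist": 0,"jaw": 1},{"dp": [-36.4,-16.2,0],"twist": 0,"jaw": 1},{"dp": [-41.5,-18.5,0],"twist": 0,"jaw": 1}]'

```text
time: 2.1
position: [0.5428, -0.3573, 0.2006]
tool_rot: [-0.0, 0.366, 0.931, 0.0]
force: [0.7, 0.1, 1.4]
gripper_width: 0.003
grip_force: 0.0
```

```bash
python3 - <<'E'
from h import *
s=env.get_state(); print(s['time'],s['position'],s['tool_rot'],s['force'],s['dq'].round(3) if hasattr(s['dq'],'round') else s['dq'])
c=snap('wrist','w1.png'); print(c['mount'])
np.savez('pics/w1s',p=s['position'],q=s['tool_rot'])
E
```

```text
2.1 [ 0.54280748 -0.35733757  0.20061989] [-3.50790775e-04  3.66207235e-01  9.30533234e-01  1.95873385e-04] [0.69105023 0.13925106 1.39428154] [-0.371  1.078 -1.349  0.002  0.256 -0.373]
[[ 1.12809993e-04 -9.62393980e-01 -2.71657531e-01  6.80574943e-02]
 [ 9.99999419e-01  3.99812536e-04 -1.00114011e-03  2.80112614e-04]
 [ 1.07210330e-03 -2.71657260e-01  9.62393466e-01 -1.72609464e-01]
 [ 0.00000000e+00  0.00000000e+00  0.00000000e+00  1.00000000e+00]]
```

View pics/w1.png

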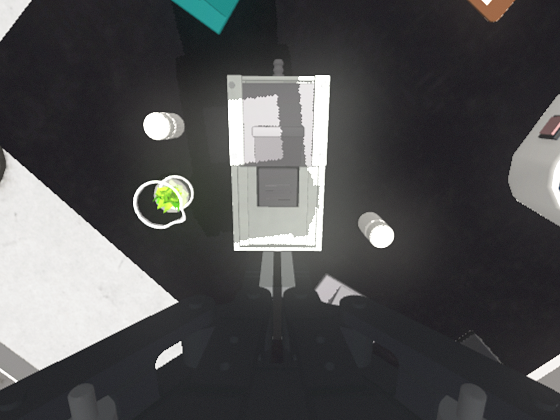

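Wrist view: tab plate at about (278,187), ledge at columns 252–304 and row ~127, cover front edge at row ~166, vials and beaker well clear to the sides.

```bash
python3 - <<'E'
from h import *
from scipy.spatial.transform import Rotation as R
s=np.load('pics/w1s.npz'); q=s['q']; W=np.eye(4); W[:3,:3]=R.from_quat(q[[1,2,3,0]]).as_matrix(); W[:3,3]=s['p']
T=W@np.load('pics/w1.npz')['mount']
def tl(px,z): p=ray('w1',px,z,T); d=W[:3,:3].T@(p-W[:3,3]); return p.round(4),(d[:2]*100).round(2)
for n,px,z in [('tab',(278,187),.044),('tabL',(257,187),.044),('tabR',(299,187),.044),('ledgeL',(252,126.5),.058),('ledgeR',(304,126.5),.058),('coverfront',(278,165.5),.044),('end near',(278,250),.051),('end far',(278,76),.051),('wallL',(229,110),.051),('wallR',(329,110),.051)]: print(n,*tl(px,z))
s=env.get_state(); print(s['time'],s['position'])
E
```

```text
tab [ 0.5421 -0.3551  0.044 ] [0.19 0.12]
tabL [ 0.5273 -0.371   0.044 ] [ 0.19 -2.06]
tabR [ 0.5569 -0.3391  0.044 ] [0.19 2.29]
ledgeL [ 0.4808 -0.3316  0.058 ] [ 6.28 -2.35]
ledgeR [ 0.5142 -0.2957  0.058 ] [6.28 2.56]
coverfront [ 0.5258 -0.3399  0.044 ] [2.42 0.11]
end near [ 0.5914 -0.4009  0.051 ] [-6.53  0.12]
end far [ 0.4645 -0.2829  0.051 ] [10.79  0.1 ]
wallL [ 0.4547 -0.3375  0.051 ] [ 7.78 -4.56]
wallR [ 0.5196 -0.2679  0.051 ] [7.79 4.96]
2.15 [ 0.54300926 -0.36270662  0.19625218]
```

Call:
play_rows --rows '[{"dp": [0.2,0.1,4],"twist": 0,"jaw": 1},{"dp": [0.2,0.1,8],"twist": 0,"jaw": 1},{"dp": [0.2,0.1,11],"twist": 0,"jaw": 1},{"dp": [0.2,0.1,13],"twist": 0,"jaw": 1},{"dp": [0.2,0.1,13.5],"twist": 0,"jaw": 1},{"dp": [0.2,0.1,13.5],"twist": 0,"jaw": 1}]'

```text
time: 2.9
position: [0.542, -0.3538, 0.0671]
tool_rot: [0.001, 0.366, 0.931, -0.0]
force: [0.4, -0.2, 0.1]
gripper_width: -0.004
grip_force: 0.0
```

Call:
play_rows --rows '[{"dp": [0,0,1.2],"twist": 0,"jaw": 1},{"dp": [0,0,2.0],"twist": 0,"jaw": 1},{"dp": [0,0,2.4],"twist": 0,"jaw": 1},{"dp": [0,0,2.8],"twist": 0,"jaw": 1},{"dp": [0,0,3.0],"twist": 0,"jaw": 1},{"dp": [0,0,3.0],"twist": 0,"jaw": 1},{"dp": [0,0,3.0],"twist": 0,"jaw": 1}]'

```text
time: 3.78
position: [0.5418, -0.3536, 0.0365]
tool_rot: [0.0, 0.366, 0.931, -0.0]
force: [1.6, -0.2, -0.7]
gripper_width: 0.0
grip_force: 0.0
```

Call:
play_rows --rows '[{"dp": [0,0,0.15],"twist": 0,"jaw": 1},{"dp": [0,0,0.25],"twist": 0,"jaw": 1},{"dp": [0,0,0.3],"twist": 0,"jaw": 1},{"dp": [0,0,0.3],"twist": 0,"jaw": 1}]'

```text
time: 4.28
position: [0.5416, -0.3535, 0.0332]
tool_rot: [-0.0, 0.366, 0.931, 0.0]
force: [-0.8, 0.6, -0.6]
gripper_width: -0.001
grip_force: 0.0
```

Call:
play_rows --rows '[{"dp": [0,0,0.1],"twist": 0,"jaw": 1},{"dp": [0,0,0.2],"twist": 0,"jaw": 1},{"dp": [0,0,0.2],"twist": 0,"jaw": 1}]'

```text
time: 4.65
position: [0.5416, -0.3535, 0.0311]
tool_rot: [-0.0, 0.366, 0.931, 0.0]
force: [-0.1, 0.0, 0.4]
gripper_width: -0.004
grip_force: 0.0
```

```bash
python3 - <<'E'
from h import *
for i in range(2):
  s=env.get_state(); print(s['time'],s['position'],s['force'])
  c=snap(['top','scene'][i],['top2.png','sc2.png'][i])
a=cv2.imread('pics/top2.png')[140:290,220:370]; b=cv2.imread('pics/sc2.png')[125:275,200:350]
cv2.imwrite('pics/crop2.png',np.hstack([cv2.resize(x,(400,400),interpolation=cv2.INTER_CUBIC) for x in (a,b)]))
E
```

```text
4.65 [ 0.54158224 -0.35350616  0.03110628] [-0.07939406  0.00798885  0.43615977]
4.7 [ 0.54161009 -0.35351171  0.03117951] [-0.11513927  0.95130563  0.11745344]
```

View pics/crop2.png

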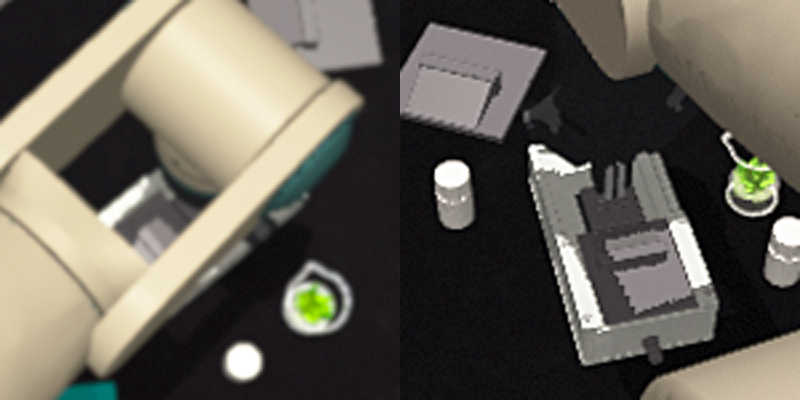

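The fingertips stand over the tab in the scene view, but no stop force yet; going down in small steps until the stop shows.

Call:
play_rows --rows '[{"dp": [0,0,0.1],"twist": 0,"jaw": 1},{"dp": [0,0,0.2],"twist": 0,"jaw": 1},{"dp": [0,0,0.2],"twist": 0,"jaw": 1}]'

```text
time: 5.12
position: [0.5416, -0.3535, 0.0291]
tool_rot: [-0.0, 0.366, 0.931, 0.0]
force: [1.0, 0.1, 0.1]
gripper_width: 0.001
grip_force: 0.0
```

```bash
python3 - <<'E'
from h import *
s=env.get_state(); p=np.array(s['position']); print(p,s['force'],s['joint_torque'])
c=snap('scene','sc3.png'); w=snap('wrist','w3.png')
K=c['camera_matrix']; M=np.linalg.inv(c['cam_to_world'])
f=c['frame'][:,:,::-1].copy()
b=cv2.resize(f[140:230,240:330],(400,400),interpolation=cv2.INTER_CUBIC); k=400/90
for q,col in [(p,(0,0,255)),([.5421,-.3551,.044],(0,255,0)),([.5421,-.3551,.035],(255,0,0))]:
    v=K@(M@np.append(q,1))[:3]; v=v[:2]/v[2]; print(v); cv2.circle(b,tuple(int(x) for x in (v-[240,140])*k),4,col,-1)
a=cv2.resize(w['frame'][:,:,::-1][60:300,160:400],(400,400),interpolation=cv2.INTER_CUBIC)
cv2.imwrite('pics/crop3.png',np.hstack([b,a]))
E
```

```text
[ 0.54158568 -0.35350226  0.0290875 ] [1.04283845 0.10077937 0.12349304] [ 2.36936512e-04 -5.34904504e+01 -3.39317358e+01  3.07219500e-05
 -1.00806844e-02  3.25386429e-05]
[278.9899912  206.71537933]
[279.34347395 201.3474331 ]
[279.25511952 204.22155413]
```

View pics/crop3.png

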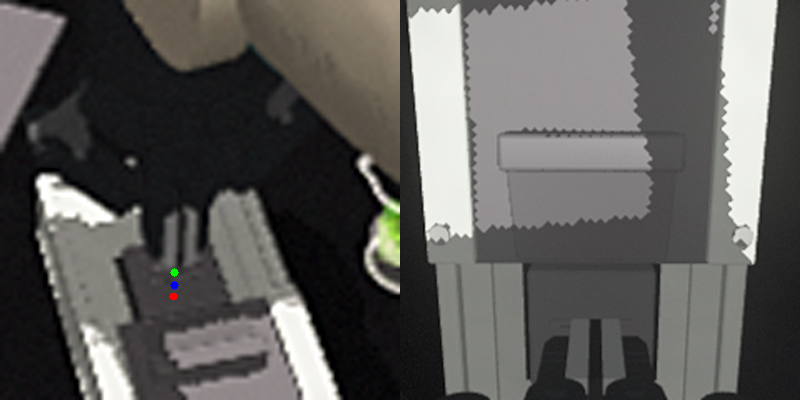

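Scene (left): the visible fingertips end about 8 px above the projected TCP. In the wrist view they also appear some 14 mm short of it. So the real tips are probably only just at the tab; I'll keep descending gently, watching the force.

Call:
play_rows --rows '[{"dp": [0,0,0.1],"twist": 0,"jaw": 1},{"dp": [0,0,0.2],"twist": 0,"jaw": 1},{"dp": [0,0,0.3],"twist": 0,"jaw": 1},{"dp": [0,0,0.3],"twist": 0,"jaw": 1}]'

```text
time: 5.72
position: [0.5416, -0.3535, 0.0261]
tool_rot: [-0.0, 0.366, 0.931, 0.0]
force: [0.6, -1.4, 0.5]
gripper_width: -0.001
grip_force: 0.0
```

Call:
play_rows --rows '[{"dp": [0,0,0.1],"twist": 0,"jaw": 1},{"dp": [0,0,0.2],"twist": 0,"jaw": 1},{"dp": [0,0,0.3],"twist": 0,"jaw": 1}]'

```text
time: 6.1
position: [0.5417, -0.3535, 0.0232]
tool_rot: [-0.0, 0.366, 0.931, 0.0]
force: [-0.7, 0.1, -0.2]
gripper_width: 0.005
grip_force: 0.0
```

Call:
play_rows --rows '[{"dp": [0,0,0.1],"twist": 0,"jaw": 1},{"dp": [0,0,0.2],"twist": 0,"jaw": 1},{"dp": [0,0,0.3],"twist": 0,"jaw": 1},{"dp": [0,0,0.4],"twist": 0,"jaw": 1}]'

```text
time: 6.6
position: [0.5417, -0.3535, 0.0192]
tool_rot: [-0.0, 0.366, 0.931, 0.0]
force: [-0.7, -0.3, -0.2]
gripper_width: -0.003
grip_force: 0.0
```

```bash
python3 - <<'E'
from h import *
s=env.get_state(); p=np.array(s['position']); print(p,s['force'],s['ft_torque'])
c=snap('scene','sc4.png'); w=snap('wrist','w4.png')
f=c['frame'][:,:,::-1]
K=w['camera_matrix'];v=K@(np.linalg.inv(w['mount'])@[0,0,0,1])[:3];print('tcp px in wrist',v/v[2],K[0,0])
b=cv2.resize(f[150:220,245:315],(400,400),interpolation=cv2.INTER_CUBIC)
a=cv2.resize(w['frame'][:,:,::-1][200:320,218:338],(400,400),interpolation=cv2.INTER_CUBIC)
o=np.hstack([b,a]); cv2.imwrite('pics/crop4.png',cv2.convertScaleAbs(o,alpha=1.8,beta=20))
E
```

```text
[ 0.54165803 -0.35353526  0.01917863] [-0.66218693 -0.29661326 -0.23746663] [-0.02679409  0.02545988 -0.05811415]
tcp px in wrist [276.6278127  244.46224034   1.        ] 323.0960062764083
```

View pics/crop4.png

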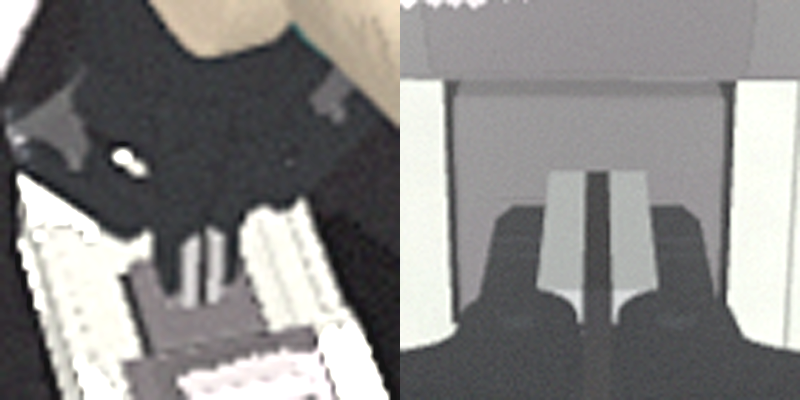

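```bash
python3 - <<'E'
from h import *
p=np.array([.54166,-.35354,.0192]); tx=np.array([-.7325,.681,0])
c=np.load('pics/sc4.npz');w=np.load('pics/w4.npz')
for x in (0,.005,.011):
  for h in (0,.01,.02,.03,.04):
    v=c['camera_matrix']@(np.linalg.inv(c['cam_to_world'])@np.append(p+tx*x+[0,0,h],1))[:3]
    u=w['camera_matrix']@(np.linalg.inv(w['mount'])@[x,0,-h,1])[:3]
    print(x,h,(v[:2]/v[2]).round(1),(u[:2]/u[2]).round(1))
E
```

```text
0 0 [278.9 209.8] [276.6 244.5]
0 0.01 [279.  206.7] [276.6 251.3]
0 0.02 [279.1 203.5] [276.6 258.9]
0 0.03 [279.2 200.3] [276.5 267.4]
0 0.04 [279.3 197. ] [276.5 277.1]
0.005 0 [279.5 211.7] [276.6 236.2]
0.005 0.01 [279.6 208.5] [276.6 242.6]
0.005 0.02 [279.7 205.4] [276.6 249.8]
0.005 0.03 [279.8 202.2] [276.5 257.8]
0.005 0.04 [279.9 198.9] [276.5 266.9]
0.011 0 [280.3 213.9] [276.6 226.2]
0.011 0.01 [280.4 210.8] [276.6 232.1]
0.011 0.02 [280.5 207.7] [276.6 238.7]
0.011 0.03 [280.6 204.5] [276.5 246.1]
0.011 0.04 [280.7 201.2] [276.5 254.5]
```

Both views put the real tips about 25–35 mm behind the stated TCP, so the tab hasn't been touched yet. Continuing down, still watching the force.

Call:
play_rows --rows '[{"dp": [0,0,0.1],"twist": 0,"jaw": 1},{"dp": [0,0,0.2],"twist": 0,"jaw": 1},{"dp": [0,0,0.3],"twist": 0,"jaw": 1},{"dp": [0,0,0.4],"twist": 0,"jaw": 1}]'

```text
time: 7.2
position: [0.5416, -0.3536, 0.0152]
tool_rot: [-0.0, 0.366, 0.931, 0.0]
force: [-0.4, 0.2, 0.4]
gripper_width: -0.001
grip_force: 0.0
```

Call:
play_rows --rows '[{"dp": [0,0,0.1],"twist": 0,"jaw": 1},{"dp": [0,0,0.2],"twist": 0,"jaw": 1},{"dp": [0,0,0.3],"twist": 0,"jaw": 1},{"dp": [0,0,0.4],"twist": 0,"jaw": 1}]'

```text
time: 7.7
position: [0.5417, -0.3536, 0.0115]
tool_rot: [0.0, 0.366, 0.931, 0.0]
force: [-1.5, 1.8, 4.0]
gripper_width: 0.003
grip_force: 1.9
```

Contact at 4 N, which is the tab's resistance. Pressing through its travel.

Call:
play_rows --rows '[{"dp": [0,0,0.1],"twist": 0,"jaw": 1},{"dp": [0,0,0.2],"twist": 0,"jaw": 1},{"dp": [0,0,0.3],"twist": 0,"jaw": 1},{"dp": [0,0,0.4],"twist": 0,"jaw": 1},{"dp": [0,0,0.5],"twist": 0,"jaw": 1}]'

```text
time: 8.32
position: [0.5417, -0.3536, 0.0062]
tool_rot: [0.0, 0.366, 0.931, 0.0]
force: [-2.0, 1.1, 4.6]
gripper_width: 0.001
grip_force: 1.9
```

Call:
play_rows --rows '[{"dp": [0,0,0.1],"twist": 0,"jaw": 1},{"dp": [0,0,0.2],"twist": 0,"jaw": 1},{"dp": [0,0,0.3],"twist": 0,"jaw": 1}]'

```text
time: 8.7
position: [0.5418, -0.3536, 0.005]
tool_rot: [0.0, 0.366, 0.931, -0.0]
force: [-7.5, 6.1, 15.9]
gripper_width: -0.0
grip_force: 8.2
```

Now 16 N: the tab is on its stop after about 9 mm of travel, and the tips are about 30 mm behind the TCP. Lift, pass over the ledge and come down behind its push face.

Call:
play_rows --rows '[{"dp": [0,0,-2],"twist": 0,"jaw": 1},{"dp": [0,0,-5],"twist": 0,"jaw": 1},{"dp": [2,0,-5],"twist": 0,"jaw": 1},{"dp": [5.5,0,-5],"twist": 0,"jaw": 1},{"dp": [8.4,0,-5],"twist": 0,"jaw": 1},{"dp": [8.4,0,-5],"twist": 0,"jaw": 1},{"dp": [8.4,0,-5],"twist": 0,"jaw": 1}]'

```text
time: 9.57
position: [0.4808, -0.2969, 0.054]
tool_rot: [0.001, 0.366, 0.931, -0.0]
force: [0.4, -0.5, 0.5]
gripper_width: -0.001
grip_force: 0.0
```

```bash
python3 - <<'E'
from h import *
s=env.get_state(); p=np.array(s['position']); print(p,s['force'])
w=snap('wrist','w5.png'); c=snap('scene','sc5.png')
b=cv2.resize(c['frame'][:,:,::-1][150:280,225:355],(400,400),interpolation=cv2.INTER_CUBIC)
a=cv2.resize(w['frame'][:,:,::-1][160:360,178:378],(400,400),interpolation=cv2.INTER_CUBIC)
cv2.imwrite('pics/crop5.png',cv2.convertScaleAbs(np.hstack([b,a]),alpha=1.5,beta=10))
E
```

```text
[ 0.48083363 -0.29689284  0.05396565] [ 0.35857624 -0.5275305   0.51983187]
```

View pics/crop5.png

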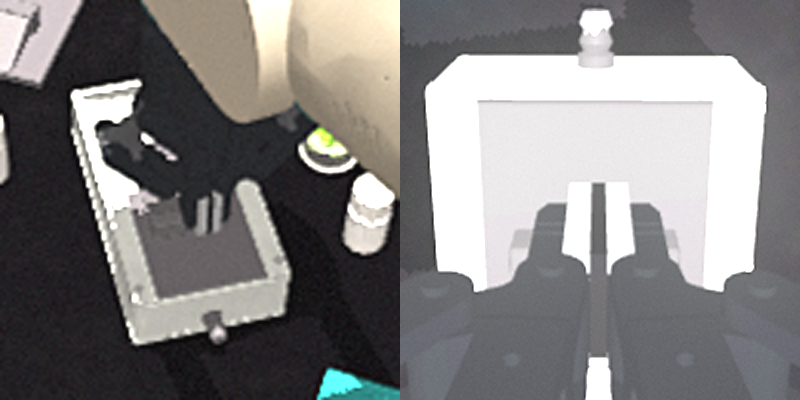

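Scene (left): the fingers are behind the ledge over the cover. Wrist (right): the ledge top is at crop row ~230, below the tips at row ~182, so the tips are clear on the seat side. Lowering to 5 mm above the cover.

Call:
play_rows --rows '[{"dp": [0.4,0,1],"twist": 0,"jaw": 1},{"dp": [0.4,0,2],"twist": 0,"jaw": 1},{"dp": [0.4,0,2.8],"twist": 0,"jaw": 1},{"dp": [0.4,0,3.3],"twist": 0,"jaw": 1},{"dp": [0.4,0,3.5],"twist": 0,"jaw": 1},{"dp": [0.4,0,3.5],"twist": 0,"jaw": 1}]'

```text
time: 10.42
position: [0.4773, -0.2936, 0.0183]
tool_rot: [0.0, 0.366, 0.931, 0.0]
force: [0.0, 0.6, 0.1]
gripper_width: 0.001
grip_force: 0.0
```

Call:
play_rows --rows '[{"dp": [-0.6,0,0],"twist": 0,"jaw": 1},{"dp": [-1.2,0,0],"twist": 0,"jaw": 1},{"dp": [-1.8,0,0],"twist": 0,"jaw": 1},{"dp": [-2.4,0,0],"twist": 0,"jaw": 1},{"dp": [-3.0,0,0],"twist": 0,"jaw": 1},{"dp": [-3.6,0,0],"twist": 0,"jaw": 1}]'

```text
time: 11.18
position: [0.5039, -0.3183, 0.0183]
tool_rot: [-0.0, 0.366, 0.931, 0.0]
force: [-2.4, 1.5, 1.2]
gripper_width: -0.002
grip_force: 1.0
```

The cover slides, with about 3 N back along the rails.

Call:
play_rows --rows '[{"dp": [-0.8,0,0],"twist": 0,"jaw": 1},{"dp": [-1.6,0,0],"twist": 0,"jaw": 1},{"dp": [-2.4,0,0],"twist": 0,"jaw": 1},{"dp": [-3.2,0,0],"twist": 0,"jaw": 1},{"dp": [-4.0,0,0],"twist": 0,"jaw": 1},{"dp": [-4.8,0,0],"twist": 0,"jaw": 1},{"dp": [-5.4,0,0],"twist": 0,"jaw": 1}]'

```text
time: 12.05
position: [0.5435, -0.3553, 0.0182]
tool_rot: [-0.0, 0.366, 0.931, 0.0]
force: [-1.2, 1.1, 1.0]
gripper_width: -0.0
grip_force: 1.0
```

Still sliding freely; small steps to the end wall.

Call:
play_rows --rows '[{"dp": [-0.3,0,0],"twist": 0,"jaw": 1},{"dp": [-0.6,0,0],"twist": 0,"jaw": 1},{"dp": [-0.9,0,0],"twist": 0,"jaw": 1},{"dp": [-1.1,0,0],"twist": 0,"jaw": 1}]'

```text
time: 12.55
position: [0.5513, -0.3625, 0.0182]
tool_rot: [-0.0, 0.366, 0.931, 0.0]
force: [-1.5, 1.5, 0.5]
gripper_width: 0.002
grip_force: 0.6
```

Call:
play_rows --rows '[{"dp": [-0.3,0,0],"twist": 0,"jaw": 1},{"dp": [-0.5,0,0],"twist": 0,"jaw": 1},{"dp": [-0.7,0,0],"twist": 0,"jaw": 1}]'

```text
time: 12.92
position: [0.5536, -0.3645, 0.0181]
tool_rot: [-0.005, 0.366, 0.931, 0.002]
force: [-21.6, 17.8, 14.5]
gripper_width: 0.002
grip_force: 14.0
```

Hard stop at the end wall (28 N). Back off along the rails, rise, and look.

Call:
play_rows --rows '[{"dp": [0.8,0,0],"twist": 0,"jaw": 1},{"dp": [2.5,0,0],"twist": 0,"jaw": 1},{"dp": [2.5,0,-4],"twist": 0,"jaw": 1},{"dp": [2.5,0,-9],"twist": 0,"jaw": 1},{"dp": [5.5,0,-14],"twist": 0,"jaw": 1},{"dp": [9,0,-18],"twist": 0,"jaw": 1},{"dp": [9,0,-18],"twist": 0,"jaw": 1},{"dp": [9,0,-18],"twist": 0,"jaw": 1}]'

```text
time: 13.92
position: [0.4904, -0.306, 0.1977]
tool_rot: [0.0, 0.366, 0.931, -0.0]
force: [0.1, -0.0, -0.6]
gripper_width: -0.001
grip_force: 0.0
```

```bash
python3 - <<'E'
from h import *
s=env.get_state(); print(s['time'],s['position'],s['force'])
w=snap('wrist','w6.png'); c=snap('scene','sc6.png')
b=cv2.resize(c['frame'][:,:,::-1][100:290,180:380],(400,380),interpolation=cv2.INTER_CUBIC)
a=cv2.resize(w['frame'][:,:,::-1],(400,300)); a=np.vstack([a,np.zeros((80,400,3),np.uint8)])
cv2.imwrite('pics/crop6.png',np.hstack([b,a]))
E
```

```text
13.925 [ 0.49040548 -0.30597276  0.19774197] [ 0.06690181 -0.00297029 -0.62145482]
```

View pics/crop6.png

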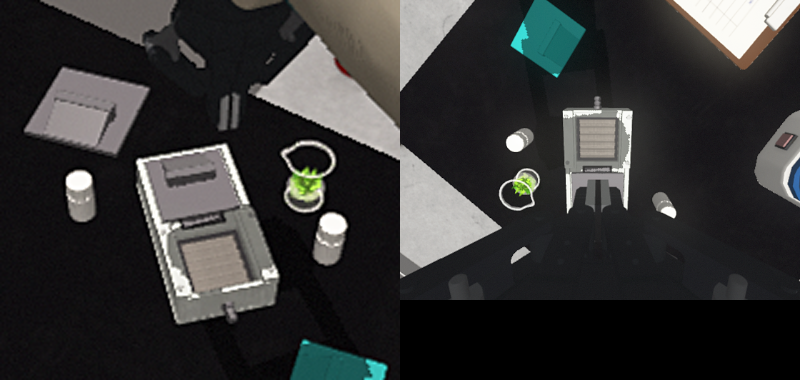

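The cover lies on the deck against the end wall, the filter opening (crop ~(215,262)) is fully uncovered, and the vials and beaker are standing. The gripper is clear, so I'm handing in.

```bash
python3 -c "
from h import *
print(workorder.finish_job())"
```

```text
the job is handed in; nothing more can be done
None
```

I pressed the tab down to its stop and pushed the cover along its rails to the end wall. The final picture shows the filter opening fully uncovered and the vials and beaker still standing. I handed the job in at about 14 s, and no verdict came back.

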